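# Set the coarse and fine drive of a watch positioning stage

### The job

On the teal watch stage, first turn the big black coarse knob clockwise until its white line points at the middle of the green band on the dial plate; then turn the small silver fine knob on top of it clockwise until its red line points at the same green band. Leave both knobs set there and let go, and do not touch the amber stage.

Things in the scene. Friction and masses are not known exactly. Their poses are not given: they have to be found in the camera images.
- teal_axis (a point): Point on both knobs' vertical axis on the TEAL stage, 66 mm above the table, the grip height of the coarse knob. Fixed teal block 96 mm wide, 34 mm high, from 50 mm behind the axis to 190 mm along this point's +x, where a blue watch dial and pointers (to 59 mm high) slide along as the knobs turn. Grey dial plate, 90 mm across, top at 40 mm, with a green band 24 deg wide centred on +x
- teal_coarse (a joint): Coarse knob: upright black ribbed cylinder, 52 mm diameter, 46 to 76 mm above the table; grip round it, straddling the fine knob. Value in rad: 0 = its white line (top, side and stub at the foot) points at the middle of the green band; grows clockwise seen from above. Starts at -1.35 to -0.6, free from -2.4 to 1.6, needs 0.05 N m, stays where left, does not turn the fine knob
- teal_fine (a joint): Fine knob: upright silver ribbed cylinder, 26 mm diameter, 88 to 116 mm above the table, on a 12 mm shaft out of the coarse knob; grip at 103 mm (37 mm above point teal_axis). Value in rad: 0 = its red line points at the middle of the green band; grows clockwise seen from above. Starts at -1.35 to -0.6, free from -2.4 to 1.6, needs 0.03 N m, stays where left, does not turn the coarse knob
- amber_stage: The look-alike AMBER (orange) stage, not to be touched: same shape and size, cream watch dial. Origin on the table under its knob axis; block from 50 mm behind to 190 mm along its +x, 96 mm wide; knobs up to 116 mm high

How it is judged (in metres and radians):
On the way, in this order (a step that is already met when the one before it is completed fails the run):
1. the teal coarse knob's line is within 12 degrees of the middle of the green band (value of joint teal_coarse between -0.21 and 0.21 rad), for 0.2 s.
2. after that, the teal fine knob's line is within 12 degrees of the middle of the green band (value of joint teal_fine between -0.21 and 0.21 rad), for 0.2 s.
At the end, for the whole second after the job is handed in: Both the coarse and the fine knob of the teal stage stand with their lines within 12 degrees (0.21 rad) of the middle of the green band, at rest and let go; the amber stage was not touched (all of step 1 and all of step 2 and velocity of joint teal_coarse between -0.1 and 0.1 rad/s and velocity of joint teal_fine between -0.1 and 0.1 rad/s).
It fails at once if the amber stage is touched (more than 2 N) (contact force between amber_stage and anything else above 2 N).
It also fails if it takes over 48 s, if anything falls off the work surface, if the arm or the gripper's body presses on something with over 40 N, if the wrist force passes 120 N, or if a joint passes its speed limit or range.

### The arm

A 6-joint arm with a two-finger parallel gripper is mounted at the origin on the work surface. World frame = base frame: x ahead of the robot, y to its left, z up, the work surface at z = 0. Lengths are in mm, angles in rad, forces in N, time in s.
With the tool pointing down it reaches from about 300 to 775 mm from the base axis. Payload 14.6 kg.
Tool frame: the origin (TCP) lies between the finger pads; the fingertips stand 8 mm ahead of it and the grasp point (between the pads) lies 11 mm behind it; x points along the fingers, y is the direction in which the jaws open and shut, and the axes are right-handed (so a half turn about x gives the same grasp; the last joint's range is limited). The gripper opens to 94 mm and grips with 3 to 60 N. Pads are 16 mm wide; open, the fingers measure 119 mm over their backs; the gripper's body (75 mm by 177 mm) begins 78 mm behind the grasp point.
Start: joints at [1.222, 0.3, 1.521, -0, 1.321, -0.067], TCP at [152.944, 528.297, 213.446] pointing down, gripper open.
Joint ranges: [-3.03, 3.03], [-0.79, 2.21], [0.23, 2.52], [-1.04, 4.18], [0, 3.07], [-2.55, 2.55]. Speed limits (rad/s): [2.22, 2.22, 2.57, 3.14, 3.14, 3.14].

### API

Orientations are given as [roll, pitch, yaw] about the fixed x, y, z axes, in that order (R = Rz(yaw) Ry(pitch) Rx(roll)).
In Python, from cell import telemetry, camera, calibration, order gives the robot as it stands.
- The arm moves only by the shell command python3 -m handwheel 'ROWS' [FORCE]. ROWS is JSON, a list of rows, each a list of 7 numbers: the turn, a rotation vector about the tool's x, y, z as a fraction of full scale, then the shift along the tool's x, y, z as a fraction of full scale, then the opening, from 0 (shut) to 1 (fully open). A call has 1 to 12 rows; each row is the pose to reach, as a shift and turn from the pose measured when the call began, along the tool's axes at that moment, turning the shorter way round; what a row does not reach only later rows make up. Full scale, the value 1, is 300 mm for a shift and pi rad for a turn. A row lasts 1/8 s, in which the tool goes at most 62.5 mm and 10.7 degrees, less where a joint would pass 70% of its speed; a pose out of reach is approached as far as the arm can. A call with a number of a shift or a turn outside -1 to 1 is refused whole. A call with a gripper value outside its range is refused whole. The fingers move at their own pace and stop on an object; FORCE is the grip in N (left out, the last holds). Time passes only in rows, so rows that repeat a pose let the fingers close. It gives the time, the measured TCP pose, the force and the opening at its end, in the units of the state.
- telemetry.read_state(): the state, without advancing time (a new reading comes with each control period).
- camera(name): name is "side" or "top"; returns the picture (384x512x3 uint8, red, green, blue); there is no depth.
- calibration(name): a dict with "fov_y" (degrees; the focal length in pixels is half the picture's height over the tangent of half this angle, whatever the lens; pixels are square), "cx", "cy" (the principal point, pixels), "position" and "attitude" of the camera in the world. Camera axes: x right, y down, z forward; pixel columns grow to the right and rows downward; lengths in mm; the calibration is good to about 2 mm. A picture is of the moment at which its call begins. calibration takes no time and is no camera call.
- order.sign_off(): hands the job in, once; it reports no verdict.
The state is a dict: "clock": time; "joints": joint angles; "qd": joint speeds; "effort": joint torques, N m; "eef_pos": TCP position; "eef_rot": TCP orientation; "wrist_force": force on the tool from outside, world axes, zero at the start; "moment": the same for the moment, N m; "finger_gap": finger opening in mm.
Only numpy, scipy, OpenCV 4.12 (cv2) and the standard library are available. Lean on these libraries where they do the work, as an engineer would, in place of code of your own. Each camera call takes 0.05 s, during which the arm holds its last target.

## Working session

There is one attempt and no reset: what is moved stays moved. The work goes in short steps, Python scripts to look and compute and a shell command to move; the robot and the scene stay as the last step left them, time stands still between calls to the robot, and variables do not carry over. Pictures are saved under pics/ and viewed, and the job is handed in when it is done.

```bash
mkdir -p pics; ls; python3 - <<'E'
from cell import telemetry,camera,calibration
import cv2
s=telemetry.read_state(); print(s)
for n in("side","top"):
    c=calibration(n);print(n,c)
    cv2.imwrite(f"pics/{n}0.png",camera(n)[:,:,::-1])
E
```

```text
pics
{'clock': 0.0, 'joints': array([ 1.22238763e+00,  3.00464436e-01,  1.52158048e+00, -2.85655167e-06,
        1.32068255e+00, -6.65894877e-02]), 'qd': array([-2.70097229e-05,  1.27083142e-04,  2.11406006e-04, -2.88978546e-04,
        4.03352117e-04,  1.36897848e-04]), 'effort': array([-7.05341081e-04, -5.31821716e+01, -3.52705014e+01,  7.07658450e-02,
        2.47379526e-02, -7.44307886e-05]), 'eef_pos': array([152.86969017, 528.06905136, 212.89023019]), 'eef_rot': array([-1.63494764,  1.56966152, -1.91676615]), 'wrist_force': array([-0.45873132, -0.21811405, -0.39445076]), 'moment': array([-0.01887915, -0.01178251, -0.01193242]), 'finger_gap': 94.08309645151915}
side {'fov_y': 50.05983592145409, 'cx': 254.47013147642772, 'cy': 186.75676123202658, 'position': array([240.91589026, 623.19327075, 508.12720036]), 'attitude': array([-2.1261908 , -0.01643678, -2.74121261])}
top {'fov_y': 44.82837093021388, 'cx': 260.6036839627136, 'cy': 196.89341644560415, 'position': array([389.35206277, -12.07538935, 887.83909789]), 'attitude': array([-3.0265131 ,  0.00994674, -1.56456704])}
```

View pics/side0.png

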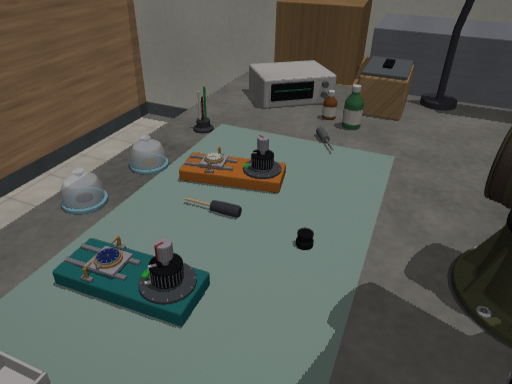

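View pics/top0.png

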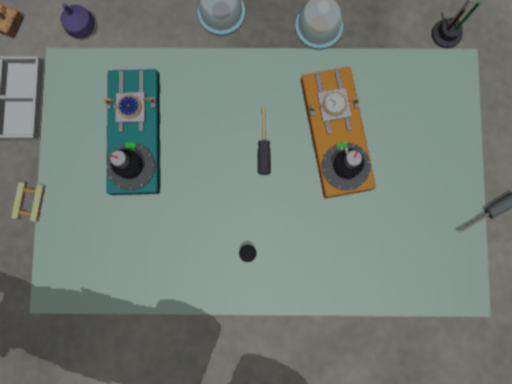

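```bash
cat > h.py <<'E'
import numpy as np,cv2
from scipy.spatial.transform import Rotation as Ro
from cell import telemetry,camera,calibration
def cam(n):
    c=calibration(n);R=Ro.from_euler('xyz',c['attitude']).as_matrix()
    f=192/np.tan(np.radians(c['fov_y']/2));return c,R,f
def ray(n,uv,z):
    c,R,f=cam(n);uv=np.atleast_2d(uv).astype(float)
    d=np.c_[(uv[:,0]-c['cx'])/f,(uv[:,1]-c['cy'])/f,np.ones(len(uv))]@R.T
    p=np.array(c['position']);t=(z-p[2])/d[:,2];return p+d*t[:,None]
def proj(n,P):
    c,R,f=cam(n);q=(np.atleast_2d(P)-c['position'])@R
    return np.c_[q[:,0]/q[:,2]*f+c['cx'],q[:,1]/q[:,2]*f+c['cy']]
E
python3 - <<'E'
from h import *
for n,roi in(("top",(80,50,110,160)),("side",(40,220,180,100))):
    im=cv2.imread(f"pics/{n}0.png");hsv=cv2.cvtColor(im,cv2.COLOR_BGR2HSV)
    x,y,w,h=roi;s=5 if n=='top' else 4
    if n=='top': x,y,w,h=95,130,80,70;s=8
    cv2.imwrite(f"pics/{n}0z.png",cv2.resize(im[y:y+h,x:x+w],None,fx=s,fy=s,interpolation=cv2.INTER_CUBIC))
    teal=cv2.inRange(hsv,(82,150,40),(100,255,200))
    x,y,w,h=roi;m=np.zeros_like(teal);m[y:y+h,x:x+w]=teal[y:y+h,x:x+w]
    cs=np.vstack([c for c in cv2.findContours(m,0,2)[0] if cv2.contourArea(c)>20])
    r=cv2.minAreaRect(cs);print(n,r)
    b=cv2.boxPoints(r);print(b);print(ray(n,b,34).round(1)[:,:2])
    g=cv2.inRange(hsv,(50,170,80),(70,255,255));ys,xs=np.nonzero(g[y:y+h,x:x+w]);print('green',xs.mean()+x,ys.mean()+y,len(xs),ray(n,(xs.mean()+x,ys.mean()+y),40))
E
```

```text
top ((132.49998474121094, 131.49998474121094), (122.99998474121094, 50.99999237060547), 90.0)
[[106.999985  69.99999 ]
 [157.99998   69.99999 ]
 [157.99998  192.99997 ]
 [106.999985 192.99997 ]]
[[730.9 292.4]
 [731.1 194.6]
 [494.3 187.2]
 [493.8 281.9]]
green 130.26 145.5 50 [[582.43011409 240.35096919  40.        ]]
side ((130.02984619140625, 279.6063232421875), (152.69186401367188, 57.65446472167969), 16.313852310180664)
[[ 48.660263 285.82742 ]
 [ 64.85533  230.49426 ]
 [211.39943  273.38522 ]
 [195.20436  328.71838 ]]
[[709.5 318.8]
 [790.5 202.2]
 [491.2 191.9]
 [460.2 298.3]]
green 145.1304347826087 273.80434782608694 46 [[584.27807978 241.15783439  40.        ]]
```

View pics/top0z.png

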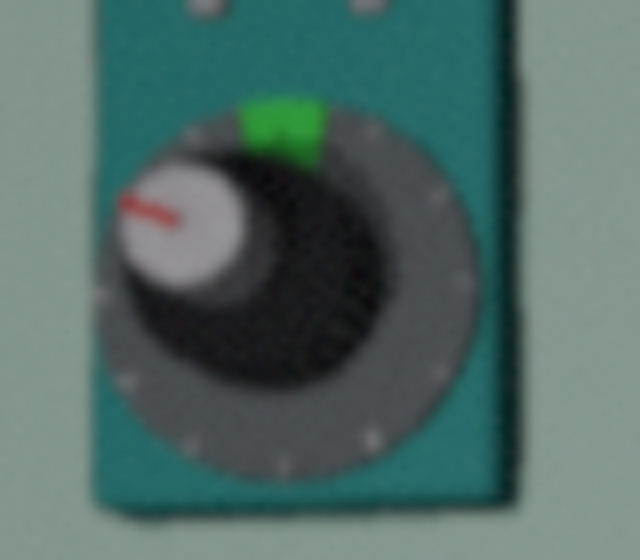

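View pics/side0z.png

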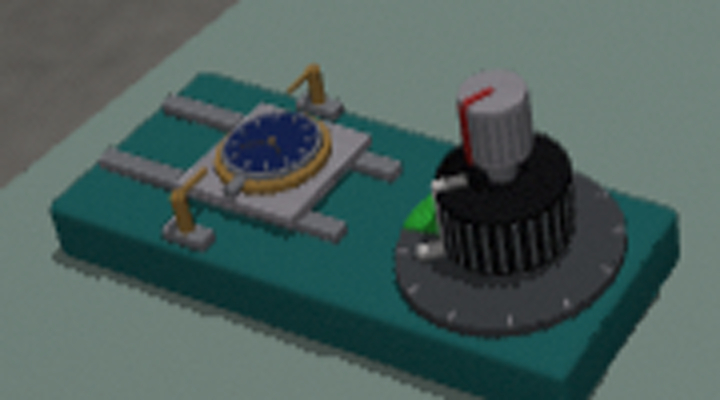

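```bash
python3 - <<'E'
from h import *
T=lambda x,y:(x/8+95-.44,y/8+130-.44)
S=lambda x,y:(x/4+40-.4,y/4+220-.4)
im=cv2.imread("pics/top0.png");hsv=cv2.cvtColor(im,cv2.COLOR_BGR2HSV)
a=ray('top',T(287,288),40)[0];print('plate',a)
# plate in side: left 396 right 628, bottom 332 
print('fine top', ray('top',T(182,227),116), ray('side',S(495,90),116))
print('coarse top side',ray('side',S(504,180),76), proj('side',[a[0],a[1],76]))
print('green c top',ray('top',T(285,133),40),'edges',ray('top',[T(241,105),T(327,105),T(322,160)],40))
teal=cv2.inRange(hsv,(82,150,40),(100,255,200))
# left and right edges of top face by row
L=[];Rr=[]
for y in list(range(80,145))+list(range(185,190)):
    xs=np.nonzero(teal[y,95:170])[0]+95;L.append((xs[0]-.5,y));Rr.append((xs[-1]+.5,y))
for e in(L,Rr):
    P=ray('top',e,34);k=np.polyfit(P[:,0],P[:,1],1);print('edge',k,np.polyval(k,a[0]))
for nm,n,p,z in(('red top','top',T(122,203),116),('red side','side',S(465,104),116),('stub','side',S(430,250),48),('stub42','side',S(430,250),43),('coarse','side',S(436,186),76),('coarsein','side',S(467,182),76)):
    P=ray(n,p,z)[0]-a;print(nm,P.round(1),np.arctan2(P[1],P[0]))
E
```

```text
plate [544.53094441 238.56731446  40.        ]
fine top [[543.60061882 238.85763555 116.        ]] [[543.49660501 237.33422639 116.        ]]
coarse top side [[541.37679856 241.58492937  76.        ]] [[164.94847581 262.78067636]]
green c top [[581.12902152 240.44099666  40.        ]] edges [[587.73883624 250.97932331  40.        ]
 [587.81700146 230.88437231  40.        ]
 [574.76269739 231.56500322  40.        ]]
edge [-6.70351264e-02  3.20842693e+02] 284.3399924297371
edge [3.62961633e-02 1.68912428e+02] 188.6768124309632
red top [ 4.2 13.2 76. ] 1.2652447506540467
red side [ 4.4  9.9 76. ] 1.1502608643489742
stub [20.4 22.9  8. ] 0.841888346752154
stub42 [23.9 18.9  3. ] 0.6690998416994924
coarse [18.4 16.2 36. ] 0.7223372474655747
coarsein [ 9.   9.6 36. ] 0.8193696792875571
```

```bash
cat >> h.py <<'E'
def rows(p,j):
    s=telemetry.read_state();R=Ro.from_euler('xyz',s['eef_rot']).as_matrix()
    for jj in(j,j+np.pi):
        y=np.array([np.cos(jj),np.sin(jj),0]);x=np.array([0,0,-1.]);T=np.c_[x,y,np.cross(x,y)]
        rv=Ro.from_matrix(R.T@T).as_rotvec()/np.pi
        d=R.T@(np.array(p)-s['eef_pos'])/300
        print(jj,rv.round(4),d.round(4))
    print('jaw',np.arctan2(R[1,1],R[0,1]),s['joints'].round(3),s['eef_pos'].round(1),s['clock'])
E
python3 -c "
from h import *
rows([544,238.3,150],-0.77);rows([544,238.3,55],-0.77)"
```

```text
-0.77 [6.554e-01 3.000e-04 2.000e-04] [ 0.2103 -0.5652  1.5209]
2.371592653589793 [-3.446e-01 -2.000e-04  3.000e-04] [ 0.2103 -0.5652  1.5209]
jaw 1.289023402337769 [ 1.222  0.3    1.522  0.     1.321 -0.067] [152.9 528.1 213. ] 0.1
-0.77 [6.554e-01 3.000e-04 2.000e-04] [ 0.527  -0.5649  1.521 ]
2.371592653589793 [-3.446e-01 -2.000e-04  3.000e-04] [ 0.527  -0.5649  1.521 ]
jaw 1.289023402337769 [ 1.222  0.3    1.522  0.     1.321 -0.067] [152.9 528.1 213. ] 0.1
```

```bash
python3 -m handwheel '[[-0.172,0,0,0.05,-0.28,0.76,1],[-0.172,0,0,0.05,-0.28,0.76,1],[-0.172,0,0,0.05,-0.28,0.76,1],[-0.172,0,0,0.05,-0.28,0.76,1],[-0.172,0,0,0.05,-0.28,0.76,1],[-0.172,0,0,0.05,-0.28,0.76,1]]' 20
python3 -c "
from h import *
rows([544,238.3,150],2.37)"
```

```text
clock: 0.85
eef_pos: [348.6, 383.9, 197.8]
eef_rot: [-2.449, 1.569, -2.192]
wrist_force: [0.0, 0.0, 0.1]
finger_gap: 94.1
2.37 [-0.1726 -0.0004  0.0002] [ 0.1594 -0.6347  0.5069]
5.511592653589793 [8.274e-01 3.000e-04 6.000e-04] [ 0.1594 -0.6347  0.5069]
jaw 1.8278090346683575 [ 0.763  0.244  1.629 -0.     1.27  -1.065] [348.6 383.9 197.8] 0.85
```

```bash
python3 -m handwheel '[[-0.1726,-0.0004,0,0.1594,-0.6347,0.5069,1],[-0.1726,-0.0004,0,0.1594,-0.6347,0.5069,1],[-0.1726,-0.0004,0,0.1594,-0.6347,0.5069,1],[-0.1726,-0.0004,0,0.1594,-0.6347,0.5069,1],[-0.1726,-0.0004,0,0.1594,-0.6347,0.5069,1],[-0.1726,-0.0004,0,0.1594,-0.6347,0.5069,1],[-0.1726,-0.0004,0,0.1594,-0.6347,0.5069,1]]' 20
python3 -c "
from h import *
rows([544,238.3,55],2.37)
cv2.imwrite('pics/s1.png',cv2.resize(camera('side')[180:340,30:250,::-1],None,fx=3.5,fy=3.5,interpolation=2))"
```

```text
clock: 1.72
eef_pos: [542.9, 240.0, 150.5]
eef_rot: [-1.189, 1.57, -0.388]
wrist_force: [-0.2, -0.6, 1.0]
finger_gap: 93.8
2.37 [0.0006 0.0001 0.0002] [ 0.3183 -0.0063 -0.0016]
5.511592653589793 [-9.994e-01 -3.000e-04  1.000e-04] [ 0.3183 -0.0063 -0.0016]
jaw 2.371800211444999 [ 0.355  0.451  1.464 -0.     1.225 -2.017] [542.9 240.  150.5] 1.725
```

View pics/s1.png

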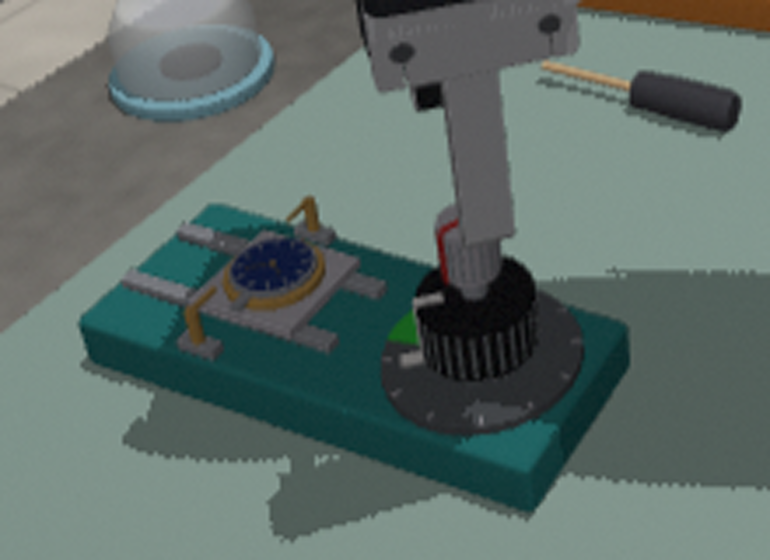

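The jaws hang open above the knobs: the near finger tip is at about (485,235) in the enlarged picture, with the knobs below it at (475,330). I'll descend and close.

```bash
python3 -m handwheel '[[0,0,0,0.1,-0.006,-0.002,1],[0,0,0,0.2,-0.006,-0.002,1],[0,0,0,0.3,-0.006,-0.002,1],[0,0,0,0.318,-0.006,-0.002,1],[0,0,0,0.318,-0.006,-0.002,1]]' 20
python3 -c "
from h import *
rows([544,238.3,55],2.37)
cv2.imwrite('pics/s2.png',cv2.resize(camera('side')[180:340,30:250,::-1],None,fx=3.5,fy=3.5,interpolation=2))"
```

```text
clock: 2.4
eef_pos: [543.9, 238.8, 56.2]
eef_rot: [-0.707, 1.569, 0.095]
wrist_force: [-0.1, 1.0, 0.3]
finger_gap: 94.0
2.37 [0.0009 0.0004 0.0003] [ 0.0039 -0.0014 -0.0012]
5.511592653589793 [-9.991e-01 -5.000e-04  6.000e-04] [ 0.0039 -0.0014 -0.0012]
jaw 2.3727029787666907 [ 0.352  0.564  1.535 -0.     1.041 -2.02 ] [543.9 238.8  56.2] 2.4
```

View pics/s2.png

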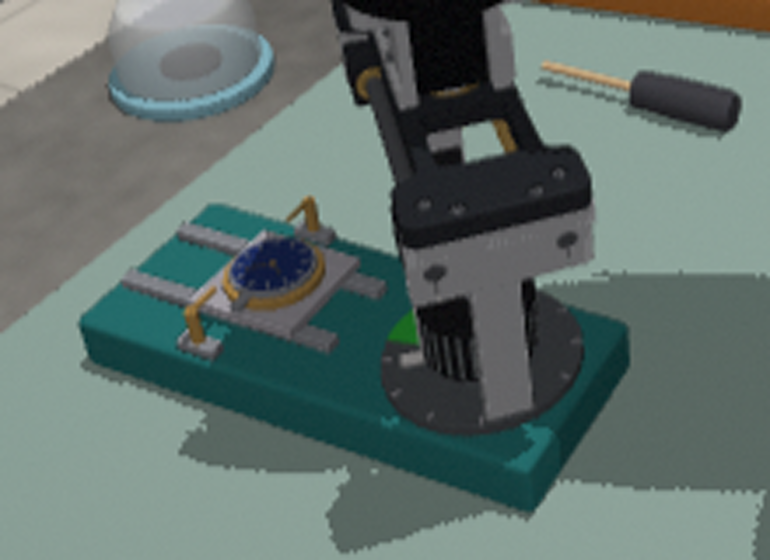

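The fingers now straddle the coarse knob, with the near tip at (510,415) on the crop and the stub free at (410,357). I'll close the jaws.

```bash
python3 -m handwheel '[[0,0,0,0.003,-0.001,-0.001,0.7],[0,0,0,0.003,-0.001,-0.001,0.55],[0,0,0,0.003,-0.001,-0.001,0.4],[0,0,0,0.003,-0.001,-0.001,0.4],[0,0,0,0.003,-0.001,-0.001,0.4],[0,0,0,0.003,-0.001,-0.001,0.4]]' 20
python3 -c "
from h import *
rows([544,238.3,55],1.61)"
```

```text
clock: 3.2
eef_pos: [543.4, 239.2, 55.7]
eef_rot: [0.342, 1.569, 1.144]
wrist_force: [-7.2, 5.3, 3.7]
finger_gap: 51.3
1.61 [ 0.2428  0.0004 -0.0003] [ 0.0023 -0.0035 -0.0008]
4.751592653589793 [-7.572e-01  4.000e-04  5.000e-04] [ 0.0023 -0.0035 -0.0008]
jaw 2.372714267810894 [ 3.530e-01  5.640e-01  1.536e+00  1.000e-03  1.040e+00 -2.021e+00] [543.4 239.2  55.7] 3.2
```

```bash
python3 -m handwheel '[[0.05,0,0,0,0.001,0,0.4],[0.1,0,0,0,0.001,0,0.4],[0.15,0,0,0,0.001,0,0.4],[0.2,0,0,0,0.001,0,0.4],[0.24,0,0,0,0,0,0.4],[0.24,0,0,0,0,0,0.4],[0.24,0,0,0,0,0,0.4]]' 20
python3 -c "
from h import *
rows([544,238.3,55],1.61)
cv2.imwrite('pics/s3.png',cv2.resize(camera('side')[180:340,30:250,::-1],None,fx=3.5,fy=3.5,interpolation=2))"
```

```text
clock: 4.08
eef_pos: [543.2, 239.6, 55.7]
eef_rot: [1.357, 1.569, 1.409]
wrist_force: [-2.7, 4.3, 1.6]
finger_gap: 51.8
1.61 [ 0.0039  0.0001 -0.0006] [ 0.0024 -0.0044  0.0024]
4.751592653589793 [-9.961e-01  9.000e-04  2.000e-04] [ 0.0024 -0.0044  0.0024]
jaw 1.6221692445282536 [ 0.353  0.564  1.536  0.002  1.04  -1.27 ] [543.2 239.6  55.7] 4.075
```

View pics/s3.png

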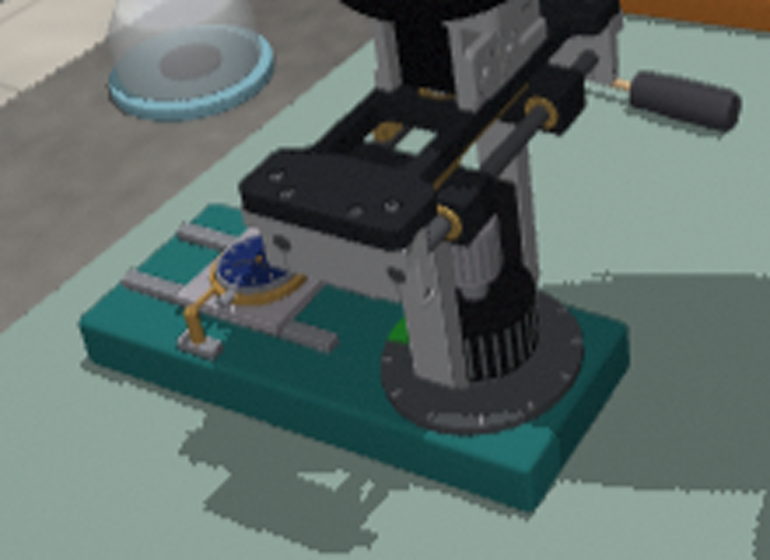

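The knob turned with the jaws and the stub is now hidden behind the near finger at (435,330). I'll open, lift and check.

```bash
python3 -m handwheel '[[0,0,0,0,0,0,1],[0,0,0,0,0,0,1],[0,0,0,0,0,0,1],[0,0,0,0,0,0,1],[0,0,0,-0.1,0,0,1],[0,0,0,-0.25,0,0,1],[0,0,0,-0.35,0,0,1],[0,0,0,-0.38,0,0,1],[0,0,0,-0.38,0,0,1]]' 20
python3 -c "
from h import *
rows([543.5,238.9,92],2.77)
a=camera('side');b=camera('top')
cv2.imwrite('pics/s4.png',a[:,:,::-1]);cv2.imwrite('pics/t4.png',b[:,:,::-1])
cv2.imwrite('pics/s4z.png',cv2.resize(a[220:320,40:220,::-1],None,fx=4,fy=4,interpolation=2))
cv2.imwrite('pics/t4z.png',cv2.resize(b[130:200,95:175,::-1],None,fx=8,fy=8,interpolation=2))"
```

```text
clock: 5.25
eef_pos: [543.1, 239.3, 169.2]
eef_rot: [1.48, 1.569, 1.531]
wrist_force: [-0.7, 0.3, -0.2]
finger_gap: 94.4
2.77 [-3.653e-01  3.000e-04 -4.000e-04] [ 0.2573 -0.0019  0.0013]
5.911592653589793 [ 6.347e-01 -5.000e-04 -4.000e-04] [ 0.2573 -0.0019  0.0013]
jaw 1.6222958150677609 [ 0.353  0.433  1.445  0.002  1.263 -1.27 ] [543.1 239.3 169.2] 5.25
```

View pics/s4z.png

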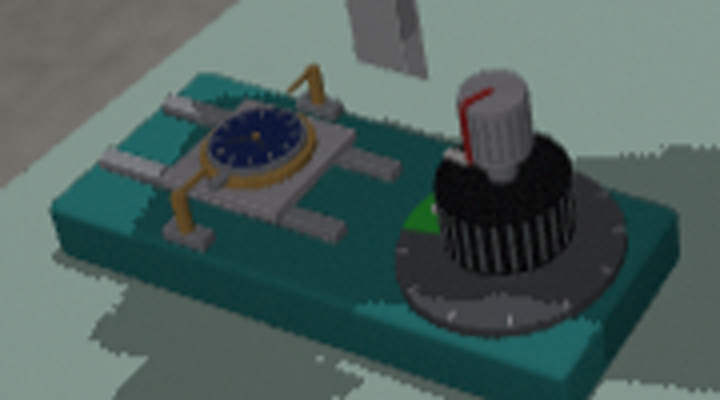

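View pics/t4z.png

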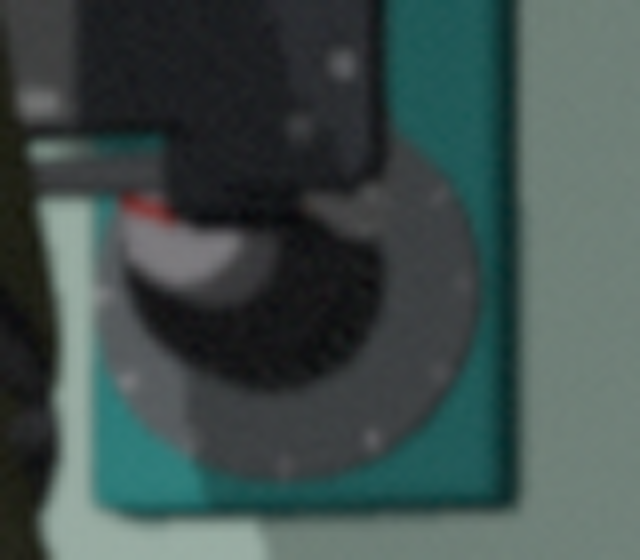

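```bash
python3 - <<'E'
from h import *
a=np.array([543.6,238.9])
for nm,r,z in(('top outer',26,76),('stub',31,48),('greenmid',37,40)):
  for v in(-.2,-.1,0,.1,.2):
    t=.047-v;p=proj('side',[*(a+r*np.array([np.cos(t),np.sin(t)])),z])[0]
    print(nm,v,((p-[40,220]+.4)*4).round(0))
for nm,p,z in(('outer',(446,156),76),('stub',(434,208),48),('stub46',(434,208),45)):
    P=ray('side',(p[0]/4+39.6,p[1]/4+219.6),z)[0,:2]-a;print(nm,P.round(1),.047-np.arctan2(P[1],P[0]))
E
```

```text
top outer -0.2 [438. 166.]
top outer -0.1 [441. 162.]
top outer 0 [444. 157.]
top outer 0.1 [448. 153.]
top outer 0.2 [452. 149.]
stub -0.2 [434. 218.]
stub -0.1 [437. 213.]
stub 0 [441. 208.]
stub 0.1 [446. 203.]
stub 0.2 [451. 198.]
greenmid -0.2 [422. 231.]
greenmid -0.1 [426. 225.]
greenmid 0 [431. 219.]
greenmid 0.1 [436. 213.]
greenmid 0.2 [442. 207.]
outer [25.7  0.3] 0.03400827129315437
stub [33.5  2.8] -0.0363183461307386
stub46 [35.7  0.3] 0.038359465047288294
```

```bash
python3 -m handwheel '[[-0.05,0,0,0,0,0,1],[-0.1,0,0,0,0,0,1],[-0.15,0,0,0,-0.001,0.001,1],[-0.2,0,0,0.05,-0.001,0.001,1],[-0.248,0,0,0.15,-0.001,0.001,1],[-0.248,0,0,0.24,-0.001,0.001,1],[-0.248,0,0,0.257,-0.001,0.001,0.7],[-0.248,0,0,0.257,-0.001,0.001,0.5],[-0.248,0,0,0.257,-0.001,0.001,0.35]]' 20
python3 -c "
from h import *
rows([543.5,239,92],2.4)
cv2.imwrite('pics/s5.png',cv2.resize(camera('side')[180:340,30:250,::-1],None,fx=3.5,fy=3.5,interpolation=2))"
```

```text
clock: 6.48
eef_pos: [543.3, 239.1, 92.0]
eef_rot: [1.018, 1.569, 1.848]
wrist_force: [-0.5, -0.2, 0.1]
finger_gap: 67.7
2.4 [ 0.0004  0.0003 -0.0004] [ 0.0001 -0.0007  0.0001]
5.5415926535897935 [-9.996e-01  7.000e-04  4.000e-04] [ 0.0001 -0.0007  0.0001]
jaw 2.401167590834574 [ 3.520e-01  5.170e-01  1.514e+00  2.000e-03  1.111e+00 -2.050e+00] [543.3 239.1  92. ] 6.475
```

View pics/s5.png

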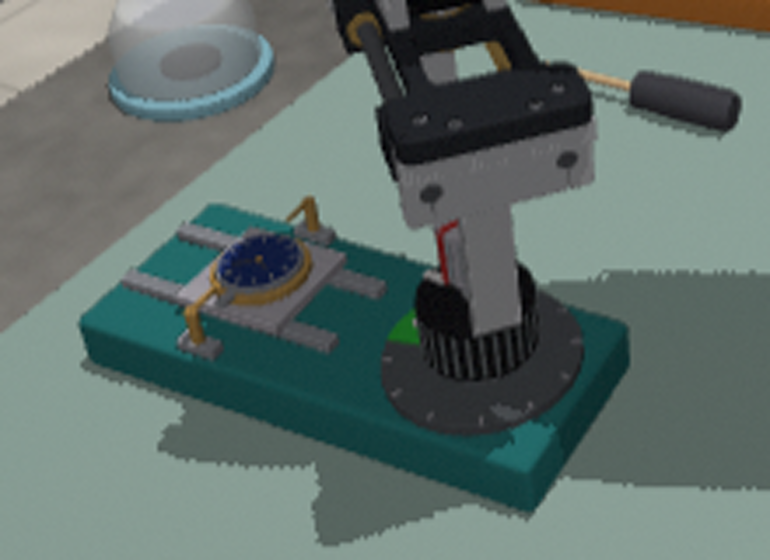

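The near finger is at (495,330), in front of the silver knob and above the coarse one. I'll close, with the target opening below 26 mm.

```bash
python3 -m handwheel '[[0,0,0,0,0,0,0.2],[0,0,0,0,0,0,0.15],[0,0,0,0,0,0,0.15],[0,0,0,0,0,0,0.15],[0,0,0,0,0,0,0.15]]' 20
```

```text
clock: 7.15
eef_pos: [543.2, 239.2, 92.0]
eef_rot: [1.066, 1.569, 1.897]
wrist_force: [-1.3, 0.6, 0.3]
finger_gap: 26.0
```

```bash
python3 -m handwheel '[[0.05,0,0,0,0,0,0.15],[0.1,0,0,0,0,0,0.15],[0.15,0,0,0,0,0,0.15],[0.2,0,0,0,0,0,0.15],[0.25,0,0,0,0,0,0.15],[0.3,0,0,0,0,0,0.15],[0.34,0,0,0,0,0,0.15],[0.357,0,0,0,0,0,0.15],[0.357,0,0,0,0,0,0.15],[0.357,0,0,0,0,0,0.15]]' 20
python3 -m handwheel '[[0,0,0,0,0,0,1],[0,0,0,0,0,0,1],[0,0,0,0,0,0,1],[0,0,0,0,0,0,1],[0,0,0,-0.05,0,0,1],[0,0,0,-0.2,0,0,1],[0,0,0,-0.3,0,0,1],[0,0,0,-0.4,0,0,1],[0,0,0,-0.4,0,0,1]]' 20
python3 -c "
from h import *
rows([543.5,239,92],1.28)
a=camera('side')
cv2.imwrite('pics/s6.png',a[:,:,::-1])
cv2.imwrite('pics/s6z.png',cv2.resize(a[220:320,40:220,::-1],None,fx=4,fy=4,interpolation=2))"
```

```text
clock: 8.4
eef_pos: [543.1, 239.7, 92.1]
eef_rot: [2.094, 1.568, 1.805]
wrist_force: [-1.7, 6.1, 0.1]
finger_gap: 25.4
clock: 9.52
eef_pos: [543.9, 239.7, 215.3]
eef_rot: [1.078, 1.565, 0.788]
wrist_force: [-0.7, 0.6, -0.2]
finger_gap: 93.8
1.28 [ 0.0004  0.0009 -0.0016] [ 0.4108 -0.0048 -0.0018]
4.421592653589793 [-0.9996  0.0026  0.0014] [ 0.4108 -0.0048 -0.0018]
jaw 1.281404240433619 [ 0.352  0.395  1.39   0.003  1.352 -0.93 ] [543.9 239.7 215.3] 9.525
```

View pics/s6z.png

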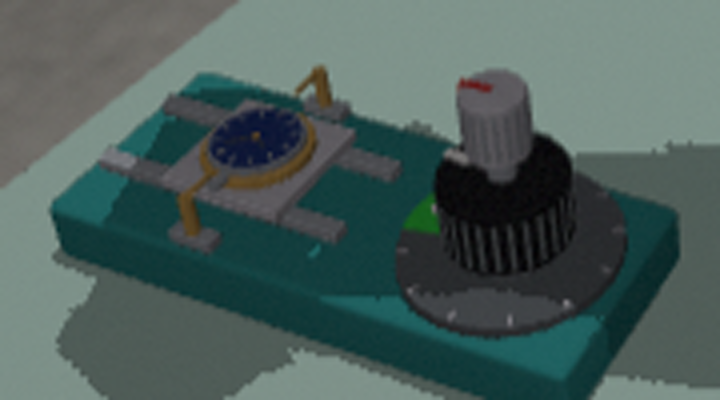

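```bash
python3 -c "
from h import *
c=ray('side',(494/4+39.6,91/4+219.6),116)[0];p=ray('side',(459/4+39.6,84/4+219.6),116)[0]
print(c,p);d=p-c;print(.047-np.arctan2(d[1],d[0])); d=p[:2]-[543.6,238.9];print(.047-np.arctan2(d[1],d[0]))
rows([380,420,215],1.28)"
```

```text
[543.50921779 237.97002711 116.        ] [557.57426586 239.8262082  116.        ]
-0.08421294059529048
-0.019182760402981364
1.28 [ 0.0004  0.0002 -0.0011] [-0.0047  0.4212 -0.6936]
4.421592653589793 [-9.996e-01  1.700e-03  2.000e-04] [-0.0047  0.4212 -0.6936]
jaw 1.2814038857733594 [ 0.352  0.397  1.392  0.003  1.351 -0.93 ] [543.4 239.5 213.3] 9.575
```

```bash
python3 -m handwheel '[[0,0,0,0,0.1,-0.17,1],[0,0,0,0,0.2,-0.34,1],[0,0,0,0,0.3,-0.5,1],[0,0,0,0,0.42,-0.69,1],[0,0,0,0,0.42,-0.69,1],[0,0,0,0,0.42,-0.69,1]]'
python3 -c "
from h import *
b=camera('top')
cv2.imwrite('pics/t7z.png',cv2.resize(b[130:200,95:175,::-1],None,fx=8,fy=8,interpolation=2))"
```

```text
clock: 10.32
eef_pos: [380.8, 419.1, 212.8]
eef_rot: [1.581, 1.569, 1.292]
wrist_force: [0.2, -0.8, 0.3]
finger_gap: 94.4
```

View pics/t7z.png

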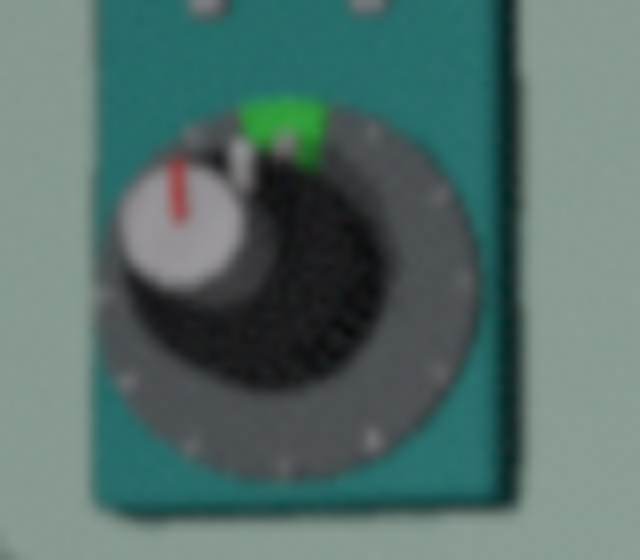

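In the enlarged top view the red line runs from (181,222) to (177,160), about 0.05 rad short of centre. The white stub at (287,145) sits in the middle of the green band, at (285,130). Both are within 0.21 rad, so I'll hand it in.

```bash
python3 -c "
from cell import order
print(order.sign_off())"
```

```text
the job is handed in; nothing more can be done
None
```

I turned the teal coarse knob clockwise by about 0.75 rad and then the fine knob by about 1.12 rad. Then I let go, backed the arm away and handed in at about 10.4 s of the 48 s allowed.

- **Coarse knob:** in the last top view, the white stub sits in the middle of the green band. The side view put its value at 0.00 ± 0.04 rad.
- **Fine knob:** the red line is slightly short of the middle. The two views gave between -0.02 and -0.08 rad, a small disagreement but well inside the 0.21 rad limit.
- **Other checks:** the arm stayed well away from the amber stage. The wrist force readings I saw stayed below about 10 N. No check failed, and handing in reports no verdict.

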